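# Set the welding current on the guarded remote control

## Task

On the orange remote control, reach in through the steel guard bars and turn up the red-based current knob (clockwise, seen from above) until its white pointer lines up with the yellow paint mark on its dial, then take the gripper right out above the guard. Leave the grey-based knob and the other things on the table as they are.

Things in the scene. Friction and masses are not known exactly. Their poses are not given: they have to be found in the camera images.
- remote: Orange remote-control box, fixed to the table by magnet feet; 150 (x) x 230 (y) x 75 mm high without its guard. Origin: centre of its underside, on the table; x away from the operator, y along the box to the red-based knob. Each knob sits in a sunk well, 96 (x) x 83 (y) mm, its floor at z 56 mm, the case top round it at 75 mm. A stub antenna, 97 mm high, stands behind it at x 83, y 85 mm.
- guard_window (a point): Middle of the guard opening straight above the red-based knob, z 105 mm; axes as the remote. The fixed guard is of 10 mm round steel bar, axes at z 105, top at 110 mm: bars along y at x = -47 and +47 mm of the remote, cross bars along x at y = -103, 0 and +103 mm. Clear window over each knob: 84 (x) x 93 (y) mm.
- current (a joint): The knob to set: round red base, 44 mm across, 10 mm high, turning with the black grip bar on it: 42 long, 12 thick, 24 mm high, from z 66 to 90 mm. In rad, 0 at the lowest setting, growing clockwise from above, stops at 0 and 4.71. Turns stiffly (0.06 N m), stays where left. At 0 the pointer's yaw is 2.356 rad from the remote's x. Starts 0.6 to 2.1 rad below the mark.
- current_grip (a point): Point on the axis of the red-based knob at mid-height of its grip bar, z 78 mm above the table, 22 mm above the well floor. At x 0, y 51.5 mm of the remote. Turns with the knob: x axis along the bar towards the white-pointer end, y across the bar's 12 mm thickness, z up.
- current_pointer (a point): Outer end of the white pointer line on top of the red-based knob's bar, 20 mm from the axis, 90 mm above the table; same axes as current_grip (x is the pointing direction).
- mark: Yellow paint mark on the dial plate beside the red-based knob, a radial stroke 15 x 7 mm from 24 to 39 mm from the knob's axis. Origin on the knob's axis at the well floor (z 56 mm); x points from the axis through the middle of the mark: the direction the pointer must have.
- mark_spot (a point): Point on the yellow mark, 30 mm from the knob's axis.
- arcforce_pointer (a point): Outer end of the white pointer on the second knob (same shape and height, grey base), 20 mm from its axis, which is at x 0, y -51.5 mm of the remote. To be left alone.
- hammer: Bystander: chipping hammer, 290 mm long, lying. Origin at its underside.
- brush: Bystander: wooden wire brush, 280 mm long, 26 mm high, lying on its side. Origin at its underside.
- magnet: Bystander: red triangular magnetic square, 95 mm sides, 22 mm high, lying flat. Origin at its underside.
- flange: Bystander: rusty flat steel ring, 90 mm across, 8 mm thick, lying flat. Origin at its underside.
- paste: Bystander: jar of nozzle paste with a red lid, 72 mm across, 62 mm high, standing. Origin at its underside.
- stub: Bystander: rusty pipe offcut, 42 mm across, 70 mm high, standing. Origin at its underside.
- pliers: Bystander: welding pliers with red handles, 210 mm long, lying. Origin at its underside.

How it is judged:
By the outcome, as a careful person would: the job done as asked, in the order asked, and still so for the second after the job is handed in, with the robot touching nothing.
It also fails if it takes over 54 s, if anything falls off the work surface, if the arm or the gripper's body presses on something with over 40 N, if the wrist force passes 120 N, or if a joint passes its speed limit or range.

## Robot

A 7-joint arm with a two-finger parallel gripper is mounted at the origin on the work surface. World frame = base frame: x ahead of the robot, y to its left, z up, the work surface at z = 0. Lengths are in mm, angles in rad, forces in N, time in s.
With the tool pointing down it reaches from about 350 to 775 mm from the base axis. Payload 3.1 kg.
Tool frame: the origin (TCP) lies midway between the tips of the shut fingers; the grasp point (between the pads) lies 19 mm behind it; z points along the fingers, y is the line along which they close (so a half turn about z gives the same grasp; the last joint's range is limited). The gripper opens to 85 mm and grips with 20 to 120 N. Pads are 22 mm wide; open, the fingers measure 114 mm over their backs; the gripper's body (76 mm by 85 mm) begins 54 mm behind the grasp point. The pads swing forward as they close: fully open they stand 13 mm farther back than shut.
Start: joints at [1.234, 0.311, 0.014, 1.512, -0.004, 1.319, -0.027], TCP at [159.835, -526.28, 231.304] pointing down, gripper open.
Joint ranges: [-2.7, 2.7], [-0.3, 1.91], [-1.27, 1.3], [0.12, 2.57], [-1.44, 4.58], [0.2, 2.03], [-3.05, 3.05]. Speed limits (rad/s): [2.79, 2.79, 3.14, 3.14, 3.14, 3.14, 3.14].

## Interface

Orientations are given as a unit quaternion [x, y, z, w].
In Python, from cell import manip gives the robot as it stands.
- The arm moves only by the tool jog_arm, never from a script. Its argument "motion" is a list of rows, each a list of 7 numbers: the turn, a rotation vector about the tool's x, y, z as a fraction of full scale, then the shift along the tool's x, y, z as a fraction of full scale, then the closure, from -1 (fully open) to 1 (shut), so that 0 is half open. A call has 1 to 5 rows; each row shifts and turns the commanded pose from where the row before left it, along the tool's axes as they then stand; what a row does not reach is not made up. Full scale, the value 1, is 0.025 m for a shift and 0.12 rad for a turn. A row lasts 1/12 s, in which the tool goes at most 41.7 mm and 7.16 degrees, less where a joint would pass 70% of its speed; a pose out of reach is approached as far as the arm can. A call with a number of a shift or a turn outside -1 to 1 is refused whole. A call with a gripper value outside its range is refused whole. The fingers move at their own pace and stop on an object; the grip force is fixed at half the most. Time passes only in rows, so rows that do not move let the fingers close. It gives the time, the measured TCP pose, the force, the opening and the grip force at its end, in the units of the state.
- manip.observe(): the state, without advancing time (a new reading comes with each control period).
- manip.snapshot(name): name is "scene" or "top" or "wrist"; returns a dict with "image" (420x560x3 uint8, blue, green, red), "intrinsics" (3x3 intrinsics, pixels), "rvec" (rotation vector, rad) and "tvec" (3), from world to camera coordinates, as OpenCV has them; the wrist camera has in their place "tool_from_camera" (4x4, takes a point from camera to tool coordinates, whose origin is the TCP and whose axes are the flange's). Camera axes: x right, y down, z forward; pixel columns grow to the right and rows downward; lengths in mm; the calibration is good to about 2 mm. The wrist camera is an equidistant fisheye: a pixel r from the principal point sees the ray r / f radians off the axis. A picture is of the moment at which its call begins: read the wrist's pose just before it. There is no depth.
- manip.finish_job(): hands the job in; it is judged then, once.
Trained networks look in a picture, given as the dict that the camera call returned (one of the last four; its "shot" number tells which), for a name from the list of things; names that differ only in an ending like _2 or _b are one class to them, and where a whole thing is asked for, a point or a joint stands for the part that bears it (a point fixed in the world has none). Each returns a list of dicts, best first, with "conf" (0 to 1); they miss things now and then, are a little off and sometimes report something else, mostly with a low value. They report only what shows in the picture. A call takes as long as a camera call.
- manip.regions_of(picture, target): "mask" (420x560 bool, what is visible of it) and "bbox" ([left, top, right, bottom] in pixels, round what is visible of it).
- manip.spot_point(picture, target): "xy" ([column, row] in pixels: a listed point, or the origin of a listed thing).
The state is a dict: "time_s": time; "qpos": joint angles; "qvel": joint speeds; "joint_efforts": joint torques, N m; "tool_pos": TCP position; "ee_rot": TCP orientation; "contact_force": force on the tool from outside, world axes, zero at the start; "ft_torque": the same for the moment, N m; "finger_gap": finger opening in mm; "grip_force": force on a finger pad.
Only numpy, scipy, OpenCV 4.12 (cv2) and the standard library are available. Lean on these libraries where they do the work, as an engineer would, in place of code of your own. Each camera call takes 0.05 s, during which the arm holds its last target. There are 200 camera calls.

## Working session

There is one attempt and no reset: what is moved stays moved. The work goes in short steps, Python scripts to look and compute and a tool call to move; the robot and the scene stay as the last step left them, time stands still between calls to the robot, and variables do not carry over. Pictures are saved under pics/ and viewed, at most 10 in all, crops included, and the job is handed in when it is done.

Besides the shell and the picture viewer there is one more tool, called as a command line: name --pt "numbers of a row" for each row, then --argument value for the rest. jog_arm: Moves the arm, as the interface text tells. Shift numbers are shares of 0.025 m and turn numbers shares of 0.12 rad, none past 1 either way. Its arguments: {"type":"object","properties":{"motion":{"type":"array"}},"required":["motion"]}

```bash
mkdir -p pics
cat > h.py <<'E'
import numpy as np, cv2
from cell import manip
from scipy.spatial.transform import Rotation as R
def ray(p,xy):
    "world camera ray for scene/top"
    K=np.array(p["intrinsics"]);Rm=cv2.Rodrigues(np.array(p["rvec"],float))[0];t=np.array(p["tvec"],float).ravel()
    d=Rm.T@np.linalg.inv(K)@np.array([xy[0],xy[1],1.]);return -Rm.T@t,d
def wray(p,xy,s):
    K=np.array(p["intrinsics"]);v=np.array([(xy[0]-K[0,2])/K[0,0],(xy[1]-K[1,2])/K[1,1]]);r=np.linalg.norm(v)
    d=np.array([*(v/max(r,1e-9)*np.sin(r)),np.cos(r)]);T=np.array(p["tool_from_camera"]);Rt=R.from_quat(s["ee_rot"]).as_matrix()
    return np.array(s["tool_pos"])+Rt@T[:3,3],Rt@T[:3,:3]@d
def atz(o,d,z): return o+d*(z-o[2])/d[2]
E
cat > look.py <<'E'
from h import *
import sys
Z=dict(remote=0,guard_window=105,current_grip=78,current_pointer=90,mark=56,mark_spot=56,arcforce_pointer=90)
n=sys.argv[2]
for c in sys.argv[1].split(','):
    s=manip.observe();p=manip.snapshot(c);cv2.imwrite(f"pics/{c}{n}.png",p["image"])
    for k,z in Z.items():
        for q in manip.spot_point(p,k)[:2]:
            o,d=wray(p,q["xy"],s) if c=="wrist" else ray(p,q["xy"])
            print(c,k,round(q["conf"],2),np.round(q["xy"],1),np.round(atz(o,d,z),1))
s=manip.observe();print(s["time_s"],np.round(s["tool_pos"],1),np.round(s["ee_rot"],3),np.round(s["qpos"],3),np.round(s["contact_force"],1),s["finger_gap"])
E
python3 look.py top,scene,wrist 1
```

```text
top remote 0.6 [283.6 196.4] [543.1   7.4   0. ]
top guard_window 0.59 [268.6 186.5] [558.1  54.8 105. ]
top current_pointer 0.65 [303. 157.] [657.7 -50.9  90. ]
top current_pointer 0.49 [261.7 184.6] [566.   77.1  90. ]
top arcforce_pointer 0.5 [291.5 201.5] [514.8 -17.8  90. ]
scene remote 0.55 [283.7 246.3] [544.3  15.6   0. ]
scene guard_window 0.78 [302.3 228.8] [567.3  57.9 105. ]
scene current_grip 0.58 [299.7 234.2] [565.3  52.8  78. ]
scene current_pointer 0.66 [306.9 229.6] [564.4  73.1  90. ]
scene arcforce_pointer 0.54 [269.7 224.7] [518.7 -18.   90. ]
1.2 [ 159.8 -526.3  231.3] [ 0.989  0.147 -0.     0.   ] [ 1.234  0.311  0.014  1.511 -0.004  1.319 -0.027] [ 0.3 -0.6 -0.4] 85.71486584582877
```

View pics/top1.png

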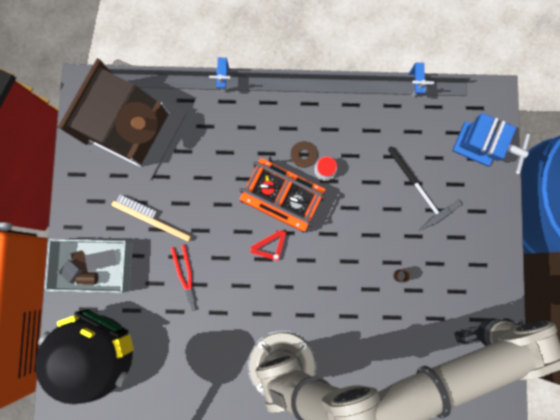

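View pics/scene1.png

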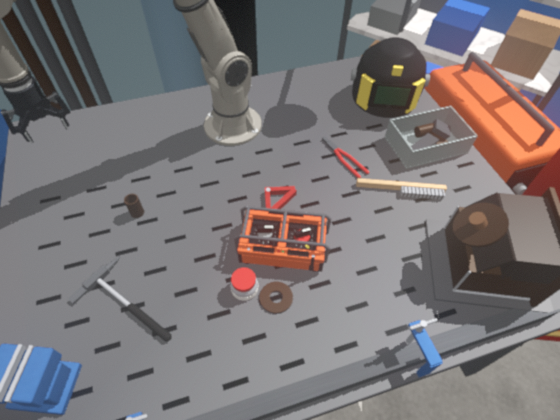

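The red-base knob is at about top (268,186) / scene (300,234), where the detections also put it. The remote is yawed by about -0.4 rad. I'm moving over it.

jog_arm --pt "0 0 0 0.9 -0.7 0 0.2" --pt "0 0 0 0.9 -0.7 0 0.2" --pt "0 0 0 0.9 -0.7 0 0.2" --pt "0 0 0 0.9 -0.7 0 0.2" --pt "0 0 0 0.9 -0.7 0 0.2"

```text
time_s: 1.62
tool_pos: [242.7, -408.7, 231.4]
ee_rot: [0.989, 0.147, 0.0, 0.0]
contact_force: [0.1, -0.2, 0.2]
finger_gap: 34.1
grip_force: 0.0
```

jog_arm --pt "0 0 0 0.9 -0.7 0 0.2" --pt "0 0 0 0.9 -0.7 0 0.2" --pt "0 0 0 0.9 -0.7 0 0.2" --pt "0 0 0 0.9 -0.7 0 0.2" --pt "0 0 0 0.9 -0.7 0 0.2"

```text
time_s: 2.03
tool_pos: [324.9, -292.3, 231.5]
ee_rot: [0.989, 0.147, 0.0, 0.0]
contact_force: [0.5, -0.2, -0.6]
finger_gap: 34.1
grip_force: 0.0
```

jog_arm --pt "0 0 0 0.9 -0.7 0 0.2" --pt "0 0 0 0.9 -0.7 0 0.2" --pt "0 0 0 0.9 -0.7 0 0.2" --pt "0 0 0 0.9 -0.7 0 0.2" --pt "0 0 0 0.9 -0.7 0 0.2"

```text
time_s: 2.45
tool_pos: [407.1, -175.9, 231.6]
ee_rot: [0.989, 0.147, 0.0, 0.0]
contact_force: [-0.2, -0.6, 0.6]
finger_gap: 34.5
grip_force: 0.0
```

jog_arm --pt "0 0 0 0.9 -0.7 0 0.2" --pt "0 0 0 0.9 -0.7 0 0.2" --pt "0 0 0 0.9 -0.7 0 0.2" --pt "0 0 0 0.9 -0.7 0 0.2" --pt "0 0 0 0.9 -0.7 0 0.2"

```text
time_s: 2.87
tool_pos: [489.4, -59.5, 231.5]
ee_rot: [0.989, 0.147, 0.0, 0.0]
contact_force: [0.4, -0.9, -0.1]
finger_gap: 34.0
grip_force: 0.0
```

jog_arm --pt "0 0 0 0.8 -0.7 0 0.2" --pt "0 0 0 0.8 -0.7 0 0.2" --pt "0 0 0 0.8 -0.7 0 0.2" --pt "0 0 0 0 0 0 0.2" --pt "0 0 0 0 0 0 0.2"

```text
time_s: 3.28
tool_pos: [531.1, 9.1, 231.2]
ee_rot: [0.989, 0.149, -0.0, -0.0]
contact_force: [-0.8, 0.2, 0.2]
finger_gap: 34.0
grip_force: 0.0
```

```bash
python3 look.py wrist 2
```

```text
wrist remote 0.67 [275.6 164.3] [545.4  12.    0. ]
wrist remote 0.65 [226.1 149.6] [545.5  72.2   0. ]
wrist guard_window 0.85 [224.7 149.3] [561.7  61.7 105. ]
wrist current_grip 0.81 [232.5 143.1] [565.   59.4  78. ]
wrist current_pointer 0.95 [208.4 139.2] [564.1  79.9  90. ]
wrist current_pointer 0.35 [366.5  67.5] [667.3 -33.8  90. ]
wrist arcforce_pointer 0.7 [296.9 207.3] [527.1 -13.8  90. ]
3.6833 [530.6   6.1 231.4] [0.989 0.146 0.    0.   ] [ 0.332  0.31  -0.488  1.549  0.149  1.32  -1.45 ] [-0.3  0.2  0.3] 34.37265617341343
```

View pics/wrist2.png

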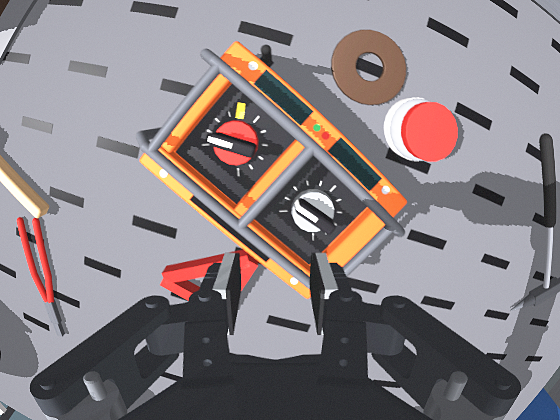

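The wrist view shows the red knob at (233,143) with its white pointer towards (208,139). The yellow mark is at (241,110), so the turn is about a quarter clockwise. Next I compute the angles.

```bash
cat > ang.py <<'E'
from h import *
import sys
def run(name,grip=None):
    s=manip.observe();p=manip.snapshot("wrist");cv2.imwrite(f"pics/{name}.png",p["image"])
    G=lambda k:[(q["conf"],np.array(q["xy"])) for q in manip.spot_point(p,k)[:1]]
    g=G("current_grip")
    if grip is None and not g: print("no grip"); return
    gw=np.array(grip) if grip is not None else atz(*wray(p,g[0][1],s),78)
    m=None;hsv=cv2.cvtColor(p["image"],cv2.COLOR_BGR2HSV);y=cv2.inRange(hsv,(24,130,130),(34,255,255))
    n,l,st,c=cv2.connectedComponentsWithStats(y)
    for i in range(1,n):
        w=atz(*wray(p,c[i],s),56);r=np.linalg.norm((w-gw)[:2])
        if st[i,4]>15 and 18<r<50: print("mark area",st[i,4],np.round(c[i],1),np.round(w,1),"r",round(r,1),"yaw",round(np.arctan2(w[1]-gw[1],w[0]-gw[0]),3))
    # white pointer: bright pixels near axis, at z 90
    wh=cv2.inRange(hsv,(0,0,190),(179,60,255));n,l,st,c=cv2.connectedComponentsWithStats(wh)
    for i in range(1,n):
        w=atz(*wray(p,c[i],s),90)
        if st[i,4]>15 and np.linalg.norm((w-gw)[:2])<22:
            ys,xs=np.where(l==i);W=np.array([atz(*wray(p,(a,b),s),90)[:2] for a,b in zip(xs,ys)])
            u=np.linalg.svd(W-W.mean(0),full_matrices=False)[2][0];d=W.mean(0)-gw[:2]
            if u@d<0:u=-u
            print("pointer area",st[i,4],np.round(W.mean(0),1),"axis yaw",round(np.arctan2(u[1],u[0]),3),"radial yaw",round(np.arctan2(d[1],d[0]),3))
    for k,z in dict(guard_window=105,current_grip=78,current_pointer=90,mark_spot=56,mark=56).items():
        for cf,xy in G(k): print(k,round(cf,2),np.round(atz(*wray(p,xy,s),z),1))
    e=R.from_quat(s["ee_rot"]).as_matrix();print("tool",np.round(s["tool_pos"],1),"x yaw",round(np.arctan2(e[1,0],e[0,0]),3),"y yaw",round(np.arctan2(e[1,1],e[0,1]),3),"tilt",np.round(e[:,2],3),"q",np.round(s["qpos"],2),s["time_s"])
run(sys.argv[1],eval(sys.argv[2]) if len(sys.argv)>2 else None)
E
python3 ang.py w3
```

```text
mark area 89 [235.7 107.1] [597.   64.8  56. ] r 30.2 yaw 0.135
pointer area 148 [564.4  70.2] axis yaw 1.547 radial yaw 1.844
guard_window 0.98 [564.5  61.4 105. ]
current_grip 0.77 [567.   60.8  78. ]
current_pointer 0.96 [561.6  79.4  90. ]
mark_spot 0.59 [595.9  63.3  56. ]
mark 0.3 [423.3  47.9  56. ]
tool [530.6   6.1 231.4] x yaw 0.293 y yaw -1.278 tilt [ 0.    -0.001 -1.   ] q [ 0.33  0.31 -0.49  1.55  0.15  1.32 -1.45] 3.6833
```

jog_arm --pt "0 0 -0.97 0 0 0 0.2" --pt "0 0 -0.97 0 0 0 0.2" --pt "0 0 -0.97 0 0 0 0.2" --pt "0 0 -0.97 0 0 0 0.2" --pt "0 0 -0.97 0 0 0 0.2"

```text
time_s: 4.45
tool_pos: [530.9, 7.1, 231.3]
ee_rot: [0.904, 0.427, -0.0, 0.0]
contact_force: [0.6, 0.1, -0.1]
finger_gap: 34.3
grip_force: 0.0
```

jog_arm --pt "0 0 -0.97 0 0 0 0.2" --pt "0 0 -0.97 0 0 0 0.2" --pt "0 0 -0.97 0 0 0 0.2" --pt "0 0 -0.97 0 0 0 0.2" --pt "0 0 -0.97 0 0 0 0.2"

```text
time_s: 4.87
tool_pos: [530.9, 7.1, 231.3]
ee_rot: [0.744, 0.669, 0.0, 0.0]
contact_force: [0.3, 0.3, 0.2]
finger_gap: 34.0
grip_force: 0.0
```

jog_arm --pt "0 0 -0.94 0 0 0 0.2" --pt "0 0 0 0.7 0.5 0.4 0.2" --pt "0 0 0 0.7 0.5 0.4 0.2" --pt "0 0 0 0.7 0.4 0.4 0.2" --pt "0 0 0 0 0 0 0.2"

```text
time_s: 5.28
tool_pos: [565.5, 64.4, 199.2]
ee_rot: [0.705, 0.709, 0.001, -0.002]
contact_force: [0.1, 0.7, 0.1]
finger_gap: 34.3
grip_force: 0.0
```

jog_arm --pt "0 0 0 0 0 0 0.2" --pt "0 0 0 0 0 0 0.2"

```text
time_s: 5.45
tool_pos: [565.8, 59.0, 201.3]
ee_rot: [0.707, 0.707, -0.0, 0.0]
contact_force: [0.0, -0.4, -0.5]
finger_gap: 34.5
grip_force: 0.0
```

```bash
python3 ang.py w4; python3 ang.py w4b
```

```text
mark area 106 [307.4 188.1] [596.3  64.1  56. ] r 33.9 yaw 0.135
pointer area 211 [564.4  71.5] axis yaw 1.547 radial yaw 1.43
guard_window 0.87 [561.   59.2 105. ]
current_grip 0.68 [562.7  59.5  78. ]
current_pointer 0.7 [566.3  78.8  90. ]
mark 0.3 [562.6  45.7  56. ]
tool [565.8  59.  201.3] x yaw 1.571 y yaw 0.001 tilt [-0.    -0.001 -1.   ] q [ 0.36  0.45 -0.7   1.49  0.3   1.31 -0.37] 5.45
mark area 106 [307.2 188.1] [596.4  64.   56. ] r 32.0 yaw 0.094
pointer area 213 [564.5  72. ] axis yaw 1.557 radial yaw 1.571
guard_window 0.96 [562.5  55.8 105. ]
current_grip 0.84 [564.5  61.   78. ]
mark_spot 0.57 [594.6  65.7  56. ]
mark 0.2 [520.2 -34.2  56. ]
tool [565.9  58.9 201.7] x yaw 1.571 y yaw -0.0 tilt [ 0.001 -0.    -1.   ] q [ 0.36  0.45 -0.7   1.49  0.3   1.31 -0.37] 5.8
```

View pics/w4.png

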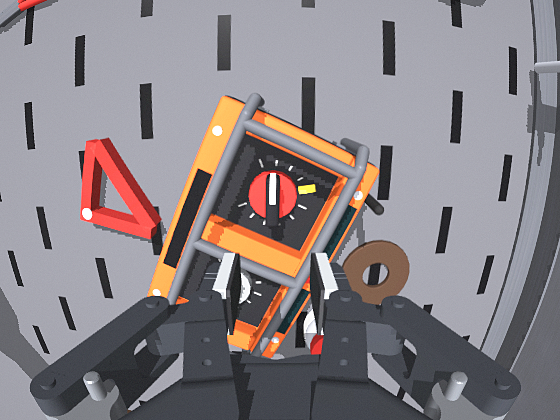

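The pointer is at (271,182), pointing straight up in the image, and the mark is at (307,188) on the right. I'm refining the axis from the red base and the mark's own stroke.

```bash
cat > fit.py <<'E'
from h import *
import sys
s=manip.observe()
for i in range(3):
    p=manip.snapshot("wrist");hsv=cv2.cvtColor(p["image"],cv2.COLOR_BGR2HSV)
    def blob(m,z,near):
        n,l,st,c=cv2.connectedComponentsWithStats(m);out=[]
        for j in range(1,n):
            if st[j,4]>20 and np.linalg.norm(atz(*wray(p,c[j],s),z)[:2]-near)<12: out.append(j)
        ys,xs=np.where(np.isin(l,out)); return np.array([atz(*wray(p,q,s),z)[:2] for q in zip(xs.astype(float),ys.astype(float))])
    red=cv2.inRange(hsv,(0,150,110),(5,255,255))|cv2.inRange(hsv,(172,150,110),(179,255,255))
    W=blob(red,66,np.array([565,60]));
    (c,r)=cv2.minEnclosingCircle(W.astype(np.float32))
    M=blob(cv2.inRange(hsv,(22,110,110),(36,255,255)),56,np.array([596,64]))
    u=np.linalg.svd(M-M.mean(0),full_matrices=False)[2][0]; u*=np.sign(u[0]);m=M.mean(0)
    print("base c",np.round(c,1),"r",round(r,1),"mark",np.round(m,1),"own yaw",round(np.arctan2(u[1],u[0]),3),"radial",round(np.arctan2(m[1]-c[1],m[0]-c[0]),3),np.round(np.linalg.norm(m-c),1))
p=manip.snapshot("top")
for k in("current_pointer","current_grip"):
  for q in manip.spot_point(p,k)[:2]:print(k,q["conf"],np.round(atz(*ray(p,q["xy"]),85),1))
E
python3 fit.py
```

```text
base c [564.3  60.6] r 22.2 mark [596.1  64. ] own yaw 0.071 radial 0.106 31.9
base c [564.3  60.6] r 22.2 mark [596.1  64. ] own yaw 0.073 radial 0.107 32.0
base c [564.3  60.6] r 22.2 mark [596.1  64. ] own yaw 0.073 radial 0.107 32.0
```

jog_arm --pt "0 0 0 0.07 -0.06 0.6 0.2" --pt "0 0 0 0 0 0.8 0.2" --pt "0 0 0 0 0 0.8 0.2" --pt "0 0 0 0 0 0.6 0.2" --pt "0 0 0 0 0 0.2 0.2"

```text
time_s: 6.87
tool_pos: [562.5, 60.7, 123.6]
ee_rot: [0.707, 0.707, -0.002, -0.001]
contact_force: [-0.1, 0.7, -0.0]
finger_gap: 33.9
grip_force: 0.0
```

jog_arm --pt "0 0 0 0 0 0 0.2" --pt "0 0 0 0 0 0 0.2"

```text
time_s: 7.03
tool_pos: [564.7, 61.5, 126.8]
ee_rot: [0.707, 0.707, 0.0, 0.0]
contact_force: [1.3, -0.7, 1.1]
finger_gap: 34.2
grip_force: 0.0
```

jog_arm --pt "0 0 0 -0.03 -0.02 0.5 0.2" --pt "0 0 0 0 0 0.6 0.2" --pt "0 0 0 0 0 0.5 0.2" --pt "0 0 0 0 0 0.4 0.2" --pt "0 0 0 0 0 0.2 0.2"

```text
time_s: 7.45
tool_pos: [563.4, 60.4, 70.4]
ee_rot: [0.707, 0.707, -0.0, -0.0]
contact_force: [-0.5, -0.3, 0.4]
finger_gap: 34.4
grip_force: 0.0
```

jog_arm --pt "0 0 0 0 0 0 0.2" --pt "0 0 0 0 0 0 0.2" --pt "0 0 0 0 0 0 0.2"

```text
time_s: 7.7
tool_pos: [564.5, 60.9, 72.1]
ee_rot: [0.707, 0.707, 0.001, 0.0]
contact_force: [-0.3, 0.2, -0.1]
finger_gap: 34.0
grip_force: 0.0
```

```bash
python3 ang.py w5 "(564.3,60.6,78)"
```

```text
mark area 275 [333.6 247.7] [597.   64.1  56. ] r 32.9 yaw 0.107
pointer area 704 [564.3  73.8] axis yaw 1.549 radial yaw 1.569
pointer area 19 [578.4  57.2] axis yaw -0.897 radial yaw -0.235
guard_window 0.68 [563.7  59.2 105. ]
current_grip 0.87 [564.8  61.5  78. ]
current_pointer 0.87 [563.6  78.5  90. ]
mark_spot 0.56 [595.3  63.6  56. ]
mark 0.42 [595.  63.  56.]
tool [564.5  60.9  72.1] x yaw 1.572 y yaw 0.001 tilt [ 0.002  0.    -1.   ] q [ 0.32  0.57 -0.65  1.66  0.39  1.04 -0.45] 7.7
```

View pics/w5.png

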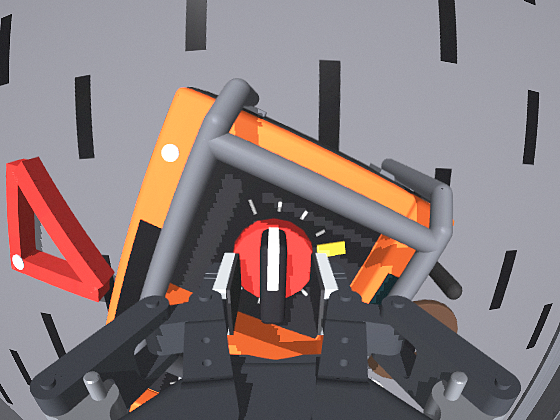

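The bar is centred between the pads, at (273,260), with the mark at (333,248). I go down 2.5 mm more and close.

jog_arm --pt "0 0 0 -0.01 -0.01 0.1 0.5" --pt "0 0 0 0 0 0 1" --pt "0 0 0 0 0 0 1" --pt "0 0 0 0 0 0 1" --pt "0 0 0 0 0 0 1"

```text
time_s: 8.47
tool_pos: [563.4, 60.2, 68.6]
ee_rot: [0.707, 0.707, -0.0, -0.0]
contact_force: [-0.3, -0.5, -1.3]
finger_gap: 11.0
grip_force: 61.0
```

jog_arm --pt "0 0 0 0 0 0 1" --pt "0 0 0 0 0 0 1" --pt "0 0 0 0 0 0 1"

```text
time_s: 8.72
tool_pos: [563.4, 60.2, 68.6]
ee_rot: [0.707, 0.707, -0.0, -0.0]
contact_force: [0.3, -0.9, -1.0]
finger_gap: 10.5
grip_force: 60.9
```

jog_arm --pt "0 0 0.5 0 0 0 1" --pt "0 0 0.5 0 0 0 1" --pt "0 0 0.5 0 0 0 1" --pt "0 0 0.5 0 0 0 1" --pt "0 0 0.5 0 0 0 1"

```text
time_s: 9.13
tool_pos: [563.4, 60.2, 68.6]
ee_rot: [0.805, 0.593, -0.0, 0.0]
contact_force: [-0.6, -0.3, -1.6]
finger_gap: 11.0
grip_force: 60.7
```

jog_arm --pt "0 0 0.6 0 0 0 1" --pt "0 0 0.6 0 0 0 1" --pt "0 0 0.6 0 0 0 1" --pt "0 0 0.6 0 0 0 1" --pt "0 0 0.6 0 0 0 1"

```text
time_s: 9.55
tool_pos: [563.5, 60.1, 68.6]
ee_rot: [0.899, 0.439, -0.0, 0.0]
contact_force: [0.2, -0.1, -1.6]
finger_gap: 10.4
grip_force: 60.7
```

```bash
python3 ang.py w6 "(564.3,60.6,78)"; python3 -c "
from h import *
s=manip.observe();print(np.round(s['contact_force'],1),np.round(s['ft_torque'],2))"
```

```text
mark area 340 [319.7 216.2] [596.3  63.8  56. ] r 32.1 yaw 0.1
pointer area 722 [573.4  71.2] axis yaw 0.907 radial yaw 0.864
pointer area 443 [562.3  72.7] axis yaw 0.814 radial yaw 1.731
pointer area 374 [576.2  58.9] axis yaw 0.943 radial yaw -0.145
guard_window 0.58 [563.9  58.  105. ]
current_grip 0.91 [564.3  59.6  78. ]
current_pointer 0.93 [575.6  75.3  90. ]
mark_spot 0.59 [593.9  62.7  56. ]
tool [563.5  60.1  68.6] x yaw 0.909 y yaw -0.662 tilt [-0. -0. -1.] q [ 0.22  0.54 -0.5   1.67  0.29  1.01 -1.04] 9.55
[-0.4  0.  -3.4] [-0.09 -0.15  0.03]
```

jog_arm --pt "0 0 0.7 0 0 0 1" --pt "0 0 0.7 0 0 0 1" --pt "0 0 0.7 0 0 0 1" --pt "0 0 0.7 0 0 0 1" --pt "0 0 0.7 0 0 0 1"

```text
time_s: 10.32
tool_pos: [563.5, 60.1, 68.6]
ee_rot: [0.97, 0.242, -0.0, 0.0]
contact_force: [0.7, -1.0, -3.0]
finger_gap: 11.0
grip_force: 60.6
```

jog_arm --pt "0 0 0.7 0 0 0 1" --pt "0 0 0.7 0 0 0 1" --pt "0 0 0.7 0 0 0 1" --pt "0 0 0.7 0 0 0 1" --pt "0 0 0.4 0 0 0 1"

```text
time_s: 10.73
tool_pos: [563.5, 60.1, 68.6]
ee_rot: [0.999, 0.053, -0.0, 0.0]
contact_force: [0.7, -1.7, -1.9]
finger_gap: 10.5
grip_force: 60.6
```

jog_arm --pt "0 0 0 0 0 0 1" --pt "0 0 0 0 0 0 1"

```text
time_s: 10.9
tool_pos: [563.5, 60.1, 68.6]
ee_rot: [0.999, 0.055, -0.0, 0.0]
contact_force: [0.5, -0.9, -3.4]
finger_gap: 10.6
grip_force: 60.6
```

```bash
python3 ang.py w7 "(564.3,60.6,78)"
```

```text
mark area 308 [271.5 200. ] [595.4  64.7  56. ] r 31.4 yaw 0.133
pointer area 536 [575.4  60.8] axis yaw 0.101 radial yaw 0.018
pointer area 38 [563.   68.9] axis yaw 0.695 radial yaw 1.727
pointer area 36 [565.   50.4] axis yaw -0.407 radial yaw -1.503
guard_window 0.56 [563.7  60.4 105. ]
current_grip 0.56 [564.2  59.7  78. ]
current_pointer 0.57 [582.6  62.5  90. ]
mark_spot 0.65 [593.6  63.3  56. ]
tool [563.5  60.1  68.6] x yaw 0.109 y yaw -1.462 tilt [-0. -0. -1.] q [ 0.09  0.51 -0.31  1.67  0.18  0.99 -1.75] 10.9
```

View pics/w7.png

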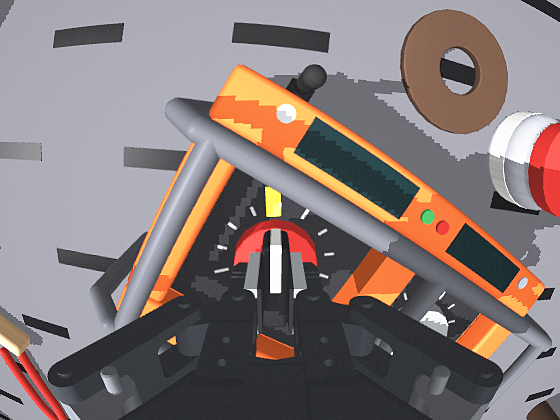

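The pointer at (277,255) lines up with the mark at (272,200), within about 0.02 rad. I release and rise.

jog_arm --pt "0 0 0 0 0 0 0.2" --pt "0 0 0 0 0 0 0.2" --pt "0 0 0 0 0 0 0.2" --pt "0 0 0 0 0 0 0.2" --pt "0 0 0 0 0 0 0.2"

```text
time_s: 11.67
tool_pos: [563.7, 60.8, 69.2]
ee_rot: [0.999, 0.054, 0.0, -0.0]
contact_force: [-0.9, 0.0, 0.2]
finger_gap: 34.2
grip_force: 0.0
```

jog_arm --pt "0 0 0 0 0 -0.4 0.2" --pt "0 0 0 0 0 -0.8 0.2" --pt "0 0 0 0 0 -1 0.2" --pt "0 0 0 0 0 -1 0.2" --pt "0 0 0 0 0 -1 0.2"

```text
time_s: 12.08
tool_pos: [563.5, 60.5, 175.8]
ee_rot: [0.999, 0.054, 0.0, -0.0]
contact_force: [0.7, -0.6, 0.3]
finger_gap: 34.0
grip_force: 0.0
```

jog_arm --pt "0 0 0 -0.6 0 -1 0.2" --pt "0 0 0 -0.6 0 -0.4 0.2" --pt "0 0 0 -0.4 0 0 0.2" --pt "0 0 0 0 0 0 0.2" --pt "0 0 0 0 0 0 0.2"

```text
time_s: 12.5
tool_pos: [523.9, 56.1, 209.6]
ee_rot: [0.999, 0.054, 0.001, 0.0]
contact_force: [0.4, 0.2, 0.1]
finger_gap: 34.2
grip_force: 0.0
```

```bash
python3 ang.py w8 "(564.3,60.6,78)"; python3 fit.py
```

```text
mark area 98 [272.9 114. ] [597.   65.1  56. ] r 33.0 yaw 0.135
pointer area 1762 [559.9  60.3] axis yaw -2.284 radial yaw -3.064
pointer area 175 [575.   60.6] axis yaw 0.087 radial yaw -0.003
guard_window 0.92 [563.2  61.2 105. ]
current_grip 0.7 [565.2  59.6  78. ]
current_pointer 0.56 [582.7  61.   90. ]
mark_spot 0.55 [595.4  62.5  56. ]
mark 0.61 [581.   66.3  56. ]
tool [523.9  56.1 209.6] x yaw 0.108 y yaw -1.463 tilt [ 0.001 -0.    -1.   ] q [ 0.13  0.3  -0.34  1.6   0.1   1.26 -1.69] 12.5
base c [564.7  65.2] r 20.7 mark [596.   64.5] own yaw 0.021 radial -0.023 31.3
base c [564.8  64.8] r 20.6 mark [596.   64.5] own yaw 0.021 radial -0.009 31.3
base c [564.8  64.8] r 20.6 mark [596.   64.5] own yaw 0.029 radial -0.01 31.3
```

View pics/w8.png

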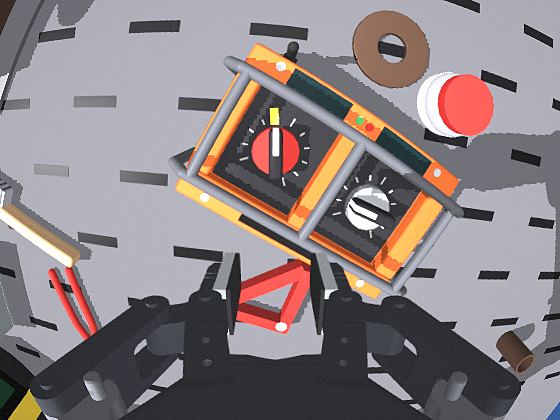

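It's close. For a parallax-free check I put the camera straight above the knob.

jog_arm --pt "0 0 0 0.7 -0.1 0 0.2" --pt "0 0 0 0.7 -0.1 0 0.2" --pt "0 0 0 0.6 0 0 0.2" --pt "0 0 0 0 0 0 0.2" --pt "0 0 0 0 0 0 0.2"

```text
time_s: 13.57
tool_pos: [572.9, 66.4, 208.4]
ee_rot: [0.999, 0.054, -0.001, -0.0]
contact_force: [-1.2, 0.7, 0.0]
finger_gap: 34.1
grip_force: 0.0
```

```bash
python3 ang.py w9 "(564.3,60.4,78)"; python3 fit.py; python3 -c "
import cv2;i=cv2.imread('pics/w9.png');print(cv2.imwrite('pics/w9c.png',cv2.resize(i[130:270,210:350],None,fx=4,fy=4,interpolation=cv2.INTER_CUBIC)))"
```

```text
mark area 103 [279.1 168.3] [596.8  64.6  56. ] r 32.8 yaw 0.129
pointer area 177 [576.5  60.8] axis yaw 0.119 radial yaw 0.033
guard_window 0.85 [562.7  59.2 105. ]
current_grip 0.72 [564.3  59.9  78. ]
current_pointer 0.61 [582.3  64.   90. ]
mark_spot 0.69 [594.9  65.4  56. ]
mark 0.68 [594.9  63.9  56. ]
tool [572.9  66.4 208.4] x yaw 0.108 y yaw -1.463 tilt [-0.001  0.    -1.   ] q [ 0.09  0.4  -0.34  1.46  0.13  1.3  -1.72] 13.5667
base c [565.5  60. ] r 22.3 mark [595.9  64.5] own yaw 0.106 radial 0.147 30.7
base c [565.5  60. ] r 22.3 mark [595.8  64.5] own yaw 0.092 radial 0.147 30.6
base c [565.5  59.6] r 22.4 mark [595.7  64.4] own yaw 0.136 radial 0.156 30.6
True
```

View pics/w9c.png

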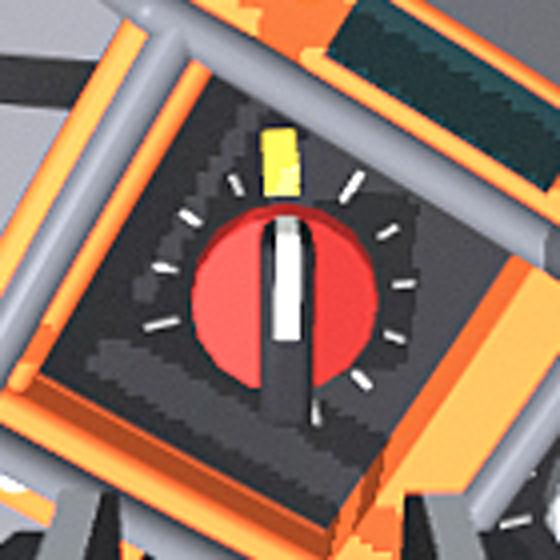

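The pointer and mark agree to about 0.03 rad: in the crop the pointer is at column 287 and the mark at column 281, 135 px out. The gripper is well above the guard, so I'm handing in.

```bash
python3 -c "
from cell import manip
print(manip.finish_job())"
```

```text
the job is handed in; nothing more can be done
None
```

I turned the red-based current knob clockwise until its pointer was within about 0.03 rad of the yellow mark, withdrew the gripper to about 208 mm (guard top 110 mm), and handed the job in; the hand-in reported no verdict.

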